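# Roll the dowel onto the red line

## Robot

A 6-joint arm with a two-finger parallel gripper is mounted at the origin on the work surface. World frame = base frame: x ahead of the robot, y to its left, z up, the work surface at z = 0. Lengths are in m, angles in rad, forces in N, time in s.
With the tool pointing down it reaches from about 0.275 to 0.825 m from the base axis. Payload 4.9 kg.
Tool frame: the origin (TCP) lies on the centre line of the jaws, within the pads' length; the fingertips stand 19 mm ahead of it and the grasp point (between the pads) is the TCP (env.tip_extent is the distance from the TCP to the fingertips, in m); z points along the fingers, x is the direction in which the jaws open and shut, and the axes are right-handed (so a half turn about z gives the same grasp; the last joint's range is limited). The gripper opens to 85 mm and grips with 20 to 120 N. Pads are 22 mm wide; open, the fingers measure 114 mm over their backs; the gripper's body (76 mm by 85 mm) begins 54 mm behind the grasp point. The pads swing forward as they close: fully open they stand 13 mm farther back than shut.
Start: joints at [-1.285, 0.326, -0.193, 1.052, 0, 1.437], TCP at [0.224, -0.502, 0.25] pointing down, gripper open.
Joint ranges: [-2.65, 2.65], [-0.97, 1.79], [-1.3, 1.35], [-1.93, 2.1], [-1.47, 1.37], [-3.14, 3.14]. Speed limits (rad/s): [2.57, 2.57, 3.14, 3.14, 3.14, 3.14].

## Interface

Orientations are given as a rotation vector (axis times angle).
In Python, from station import monitor, eyes, order, env gives the robot as it stands.
- The arm moves only by the tool play_rows, never from a script. Its argument "increments" is text: rows parted by semicolons, each of 7 numbers parted by spaces: the finger opening in m, from 0 to 0.0854, then the shift along the tool's x, y, z in m, then the turn, a rotation vector about the tool's x, y, z in degrees. A call has 1 to 12 rows; each row shifts and turns the commanded pose from where the row before left it, along the tool's axes as they then stand; what a row does not reach is not made up. A row lasts 1/12 s, in which the tool goes at most 41.7 mm and 7.16 degrees, less where a joint would pass 70% of its speed; a pose out of reach is approached as far as the arm can. A call with a gripper value outside its range is refused whole. The fingers move at their own pace and stop on an object; "newtons" is the grip in N (left out, the last holds). Time passes only in rows, so rows that do not move let the fingers close. It gives the time, the measured TCP pose, the force and the opening at its end, in the units of the state.
- monitor.read_state(): the state, without advancing time (a new reading comes with each control period).
- eyes.grab_frame(name): name is "side" or "top" or "wrist"; returns a dict with "img" (420x560x3 uint8, red, green, blue), "vertical_fov" (degrees; the focal length in pixels is half the picture's height over the tangent of half this angle, whatever the lens; pixels are square), "cx", "cy" (the principal point, pixels), "rvec" (rotation vector, rad) and "tvec" (3), from world to camera coordinates, as OpenCV has them. Camera axes: x right, y down, z forward; pixel columns grow to the right and rows downward; lengths in m; the calibration is good to about 2 mm. A picture is of the moment at which its call begins. There is no depth.
- order.hand_in(): hands the job in, once; it reports no verdict.
The state is a dict: "time_s": time; "q": joint angles; "joint_vel": joint speeds; "tau": joint torques, N m; "tcp_pos": TCP position; "tcp_rot": TCP orientation; "contact_force": force on the tool from outside, world axes, zero at the start; "moment": the same for the moment, N m; "grip_width": finger opening in m.
Only numpy, scipy, OpenCV 4.12 (cv2) and the standard library are available. Lean on these libraries where they do the work, as an engineer would, in place of code of your own. Each camera call takes 0.05 s, during which the arm holds its last target.

## Task

Set out the dowel on the clamped plywood panel: with the fingertips, push the top of the lying dowel sideways so that it rolls (not slides) across the panel until it lies centred along the red line, and leave it resting there. Never pick the dowel up, ignore the black line (an old mark), and leave the jar, the offcut and everything else on the bench where they are.

Things in the scene. Friction and masses are not known exactly. Their poses are not given: they have to be found in the camera images.
- panel: Plywood panel, 340 mm along its x, 460 mm along its y, 18 mm thick, fixed on the bench. Origin: centre of its underside (bench height, z = 0); its upper face is 18 mm higher. Four fixed clamps with red pads grip its corners: 75 mm tall, within 20 mm of its y = +205 and -205 mm, at its x beyond +115 and -115 mm.
- dowel: Pale wooden dowel, 40 mm diameter, 140 mm long, 0.1 to 0.16 kg, lying loose on the panel between the lines. Origin: middle of its axis, 20 mm above the panel's face. x: along its length, at first within 4 degrees of the lines; z: up at first, through a blue stripe on its top, turning as it rolls. Under fingertips pressed lightly (3 to 8 N) on its top it rolls half as far as they travel, and stays.
- red_line: The red line marked on the panel's upper face, 220 mm long, 5 mm wide, flat: the target. Origin: its middle, at the panel's upper face (18 mm above the bench). Its x runs along the line, its y across it, its z up. It lies on one side of the dowel or on the other, parallel to the panel's x, 50 to 125 mm from the dowel's start.
- black_line: A black line of the same size on the other side of the dowel, parallel to the red one: an old mark, not the target. Origin and axes as for the red line.
- screw_jar: Small closed glass jar, 36 mm wide, 45 mm tall, standing on the far (+x) edge of the panel. Origin: centre of its underside. Leave it alone.
- offcut: Dark wooden offcut, 30 x 45 x 35 mm tall, on the near (-x) edge of the panel. Origin: centre of its underside. Leave it alone.
- glue_bottle: Yellow glue bottle, 56 mm wide, 150 mm tall, standing on the bench to the left of the panel. Origin: centre of its underside. Leave it alone.
- screwdriver: Screwdriver with red handle lying on the bench, near left. Leave it alone.
- tape_roll: Blue ring of tape, 90 mm wide, 25 mm tall, lying flat on the bench to the right of the panel. Origin: centre of its underside. Leave it alone.
- mallet: Hammer with a wooden handle lying on the bench, near right. Leave it alone.
Mind the look-alikes: they are no part of the job. Of the things shaped like the dowel, the wooden one is meant.

How it is judged:
By the outcome, as a careful person would: the job done as asked, in the order asked, and still so for the second after the job is handed in, with the robot touching nothing.
It also fails if it takes over 58 s, if anything falls off the work surface, if the arm or the gripper's body presses on something with over 40 N, if the wrist force passes 120 N, or if a joint passes its speed limit or range.

## Working session

There is one attempt and no reset: what is moved stays moved. The work goes in short steps, Python scripts to look and compute and a tool call to move; the robot and the scene stay as the last step left them, time stands still between calls to the robot, and variables do not carry over. Pictures are saved under pics/ and viewed, and the job is handed in when it is done.

Besides the shell and the picture viewer there is one more tool, called as a command line: name --argument value ..., lists and objects as JSON in quotes. play_rows: Moves the arm, as the interface text tells. Its arguments: {"type":"object","properties":{"increments":{"type":"string"},"newtons":{"type":"number"}},"required":["increments"]}

```bash
mkdir -p pics; cat > h.py <<'E'
import numpy as np,cv2
from scipy.spatial.transform import Rotation as R
from station import monitor,eyes,order,env
def grab(n,fn=None):
    f=eyes.grab_frame(n)
    if fn: cv2.imwrite('pics/'+fn,cv2.cvtColor(f['img'],cv2.COLOR_RGB2BGR))
    return f
def ray(f,u,v,z):
    h=f['img'].shape[0]; fl=h/2/np.tan(np.radians(f['vertical_fov'])/2)
    M=R.from_rotvec(np.ravel(f['rvec'])).as_matrix(); t=np.ravel(f['tvec'])
    c=-M.T@t; d=M.T@np.array([(u-f['cx'])/fl,(v-f['cy'])/fl,1])
    return c+d*(z-c[2])/d[2]
E
python3 - <<'E'
from h import *
for n in ['top','side']:
    f=grab(n,n+'1.png'); print(n,{k:v for k,v in f.items() if k!='img'})
s=monitor.read_state();print(s, env.tip_extent)
E
```

```text
top {'vertical_fov': 55.90252533940464, 'cx': 284.38808299906054, 'cy': 210.0061968591574, 'rvec': array([ 2.15980577, -2.03430518,  0.23790854]), 'tvec': array([-0.03130547,  0.46634826,  1.05318884])}
side {'vertical_fov': 43.95648663106916, 'cx': 278.9442120733822, 'cy': 216.12982758288805, 'rvec': array([ 2.21705135, -0.16688848,  0.0604172 ]), 'tvec': array([-0.43659954,  0.09064973,  1.44532622])}
{'time_s': 0.1, 'q': array([-1.28522255e+00,  3.26865104e-01, -1.93507478e-01,  1.05198220e+00,
        1.51410144e-05,  1.43659844e+00]), 'joint_vel': array([-2.03654948e-03, -4.52617915e-05,  3.18247831e-03,  7.48379404e-04,
       -7.04336276e-04, -1.09595461e-07]), 'tau': array([-6.62547754e-04, -4.44239151e+01,  2.63038337e+01,  7.87701487e-03,
       -3.10365422e-04, -7.58001534e-06]), 'tcp_pos': array([ 0.22402801, -0.50176276,  0.24957369]), 'tcp_rot': array([-2.63466268e+00,  1.70929864e+00,  1.84084210e-03]), 'contact_force': array([-0.00717366,  0.77087622, -0.11602357]), 'moment': array([-0.00783844,  0.06500872, -0.07213691]), 'grip_width': 0.08572014686563321} 0.019
```

View pics/top1.png

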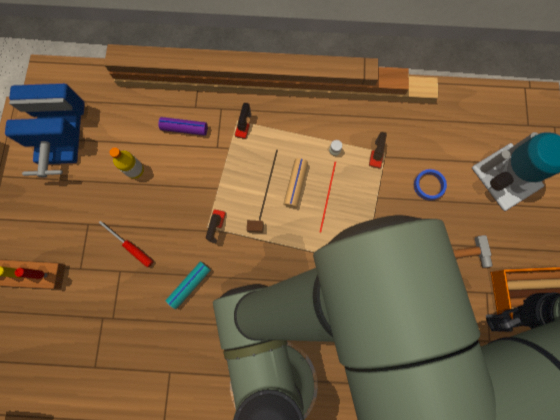

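View pics/side1.png

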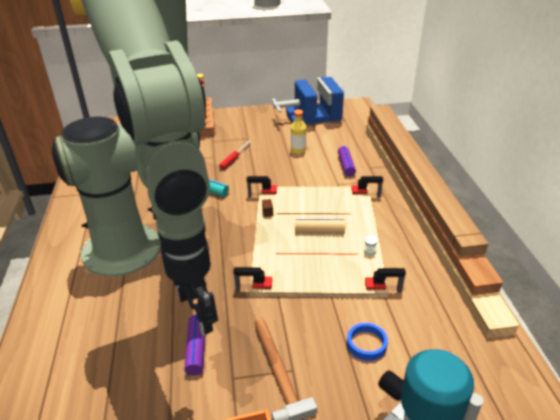

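The top view shows the dowel at about (296,183), the red line to its right at (328,197), the black line to its left at (268,185), the jar at (336,147) and the offcut at (255,226). Next I'll measure these from colour masks.

```bash
cat > m.py <<'E'
from h import *
def fit(f,mask,z,name,quiet=False):
    v,u=np.nonzero(mask)
    P=np.array([ray(f,a,b,z)[:2] for a,b in zip(u,v)])
    c=P.mean(0); w,V=np.linalg.eigh(np.cov((P-c).T)); d=V[:,1]; d=d*np.sign(d[0]); p=(P-c)@d; n=(P-c)@np.array([-d[1],d[0]])
    mid=c+d*(p.max()+p.min())/2+np.array([-d[1],d[0]])*(n.max()+n.min())/2
    print(name,len(u),'mid',mid.round(4),'cent',c.round(4),'ang',np.degrees(np.arctan2(d[1],d[0])).round(2),'len',np.ptp(p).round(4),'wid',np.ptp(n).round(4))
    return c,d
def big(m):
    n,l,s,_=cv2.connectedComponentsWithStats(m.astype(np.uint8),connectivity=8)
    return l==1+np.argmax(s[1:,4])
E
python3 - <<'E'
from m import *
f=grab('top'); img=f['img']; I=img.astype(int); r,g,b=I[...,0],I[...,1],I[...,2]
crop=cv2.cvtColor(img[110:270,190:400],cv2.COLOR_RGB2BGR); cv2.imwrite('pics/crop1.png',cv2.resize(crop,None,fx=3.5,fy=3.5,interpolation=cv2.INTER_CUBIC))
def roi(u0,u1,v0,v1):
    m=np.zeros(r.shape,bool); m[v0:v1,u0:u1]=1; return m
red=big(roi(310,345,155,240)&(r-g>60)); fit(f,red,.018,'red')
blk=big(roi(255,282,145,222)&(r<110)); fit(f,blk,.018,'black')
st=big(roi(280,315,150,215)&(b>r)); fit(f,st,.058,'stripe')
f=grab('side'); img=f['img'];crop=cv2.cvtColor(img[170:310,220:410],cv2.COLOR_RGB2BGR); cv2.imwrite('pics/crop2.png',cv2.resize(crop,None,fx=4,fy=4,interpolation=cv2.INTER_CUBIC))
I=img.astype(int); r,g,b=I[...,0],I[...,1],I[...,2]
red=big(roi(265,370,244,265)&(r-g>60)); fit(f,red,.018,'red side')
st=big(roi(285,350,210,225)&(b>r)); fit(f,st,.058,'stripe side')
E
```

```text
red 201 mid [ 0.5257 -0.126 ] cent [ 0.5245 -0.1259] ang -9.71 len 0.2205 wid 0.0082
black 47 mid [0.5908 0.0429] cent [0.5906 0.0433] ang -9.77 len 0.1306 wid 0.004
stripe 65 mid [ 0.5547 -0.0311] cent [ 0.5552 -0.0311] ang -10.16 len 0.1315 wid 0.0042
red side 61 mid [ 0.4852 -0.1188] cent [ 0.4898 -0.1186] ang -9.78 len 0.1363 wid 0.0046Traceback (most recent call last):
  File "<stdin>", line 12, in <module>
  File "m.py", line 11, in big
    return l==1+np.argmax(s[1:,4])
                ~~~~~~~~~^^^^^^^^^
    return _wrapfunc(a, 'argmax', axis=axis, out=out, **kwds)
    return bound(*args, **kwds)
ValueError: attempt to get argmax of an empty sequence
```

View pics/crop1.png

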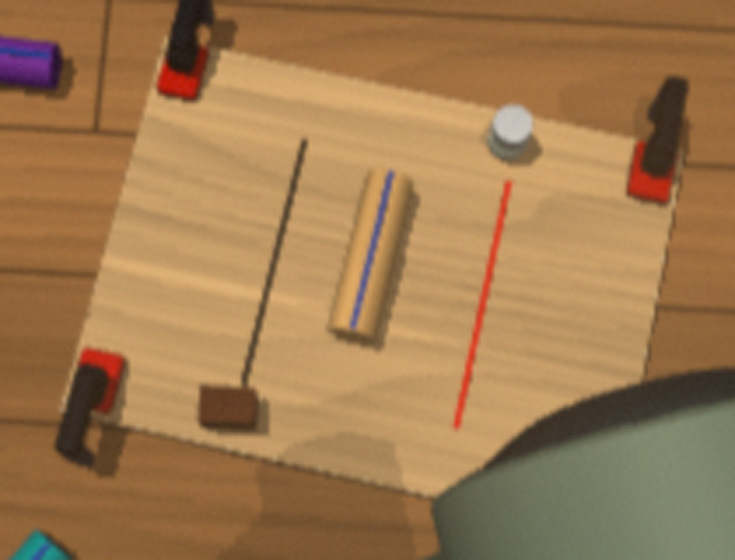

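View pics/crop2.png

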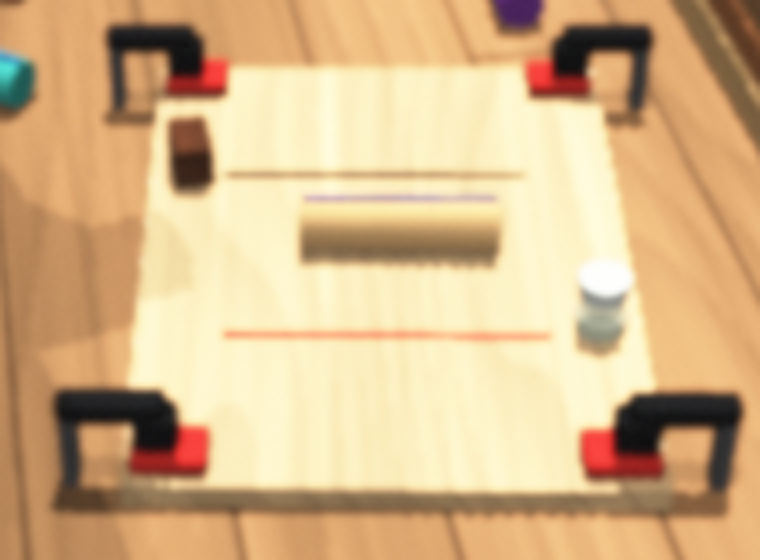

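```bash
cat > rel.py <<'E'
from m import *
d=np.array([.9857,-.1688]); n=np.array([.1688,.9857]); red=np.array([.5257,-.126])
def al(p): q=np.asarray(p)[:2]-red; return np.round([q@d*1000,q@n*1000],1)
def st():
    s=monitor.read_state(); M=R.from_rotvec(s['tcp_rot']).as_matrix()
    print('t',round(s['time_s'],2),'pos',s['tcp_pos'].round(4),'along/across mm',al(s['tcp_pos']),'F',s['contact_force'].round(2),'grip',round(s['grip_width'],4)); return s,M
def goto(p,ang=np.degrees(np.arctan2(-.1688,.9857)),flip=None):
    s,M=st(); 
    for k in (0,180):
        a=np.radians(ang+k); x=np.array([np.cos(a),np.sin(a),0]); z=np.array([0,0,-1.]); T=np.c_[x,np.cross(z,x),z]
        print(k,'turn tool deg',np.degrees(R.from_matrix(M.T@T).as_rotvec()).round(2),'q6',s['q'][5].round(2))
    print('shift in current tool mm',(1000*M.T@(np.asarray(p)-s['tcp_pos'])).round(1)); print(M.round(3))
E
python3 - <<'E'
from rel import *
goto([.5547+.008*.1688,-.0311+.008*.9857,.25])
print(al([.5547,-.0311]))
E
```

```text
t 0.2 pos [ 0.2241 -0.5019  0.2498] along/across mm [-233.9 -421.5] F [ 0.28  0.68 -1.18] grip 0.0856
0 turn tool deg [-3.000e-02  5.000e-02 -5.623e+01] q6 1.44
180 turn tool deg [6.0000e-02 4.0000e-02 1.2377e+02] q6 1.44
shift in current tool mm [-3.019e+02 -4.983e+02  2.000e-01]
[[ 0.408 -0.913 -0.   ]
 [-0.913 -0.408  0.001]
 [-0.001 -0.    -1.   ]]
[12.6 98.4]
```

play_rows --increments "0.06 -0.0189 -0.0311 0 0 0 0;0.06 -0.0189 -0.0311 0 0 0 0;0.06 -0.0189 -0.0311 0 0 0 0;0.06 -0.0189 -0.0311 0 0 0 0;0.06 -0.0189 -0.0311 0 0 0 0;0.06 -0.0189 -0.0311 0 0 0 0;0.06 -0.0189 -0.0311 0 0 0 0;0.06 -0.0189 -0.0311 0 0 0 0;0.06 -0.0189 -0.0311 0 0 0 0;0.06 -0.0189 -0.0311 0 0 0 0;0.06 -0.0189 -0.0311 0 0 0 0;0.06 -0.0189 -0.0311 0 0 0 0"

```text
time_s: 1.2
tcp_pos: [0.4732, -0.1413, 0.2503]
tcp_rot: [2.635, -1.71, 0.0]
contact_force: [-0.3, -1.3, -0.1]
grip_width: 0.06
```

play_rows --increments "0.06 -0.0189 -0.0311 0 0 0 0;0.06 -0.0189 -0.0311 0 0 0 0;0.06 -0.0189 -0.0311 0 0 0 0;0.06 -0.0189 -0.0311 0 0 0 0;0.06 0 0 0 0 0 -7.03;0.06 0 0 0 0 0 -7.03;0.06 0 0 0 0 0 -7.03;0.06 0 0 0 0 0 -7.03;0.06 0 0 0 0 0 -7.03;0.06 0 0 0 0 0 -7.03;0.06 0 0 0 0 0 -7.03;0.06 0 0 0 0 0 -7.03"

```text
time_s: 2.2
tcp_pos: [0.5551, -0.0233, 0.25]
tcp_rot: [-3.131, 0.256, 0.001]
contact_force: [0.2, -0.8, -0.4]
grip_width: 0.0599
```

```bash
python3 - <<'E'
from rel import *
goto([.5547+.008*.1688,-.0311+.008*.9857,.09])
f=grab('top','top2.png'); f=grab('wrist','w2.png')
E
```

```text
t 2.2 pos [ 0.5551 -0.0233  0.25  ] along/across mm [ 11.7 106.2] F [ 0.2  -0.85 -0.39] grip 0.0599
0 turn tool deg [0.   0.03 0.36] q6 1.56
180 turn tool deg [-5.0000e-02  0.0000e+00 -1.7964e+02] q6 1.56
shift in current tool mm [  1.   -0.2 160. ]
[[ 0.987 -0.163 -0.001]
 [-0.163 -0.987  0.   ]
 [-0.001  0.    -1.   ]]
```

View pics/w2.png

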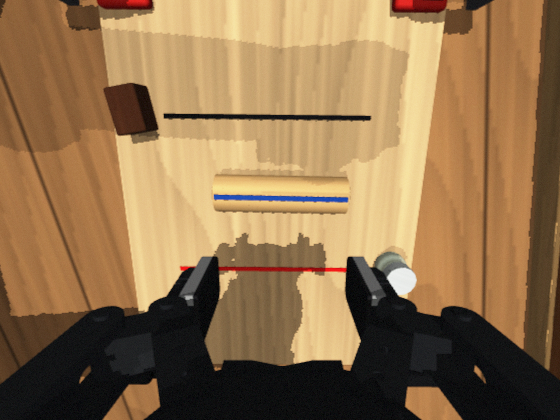

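View pics/top2.png

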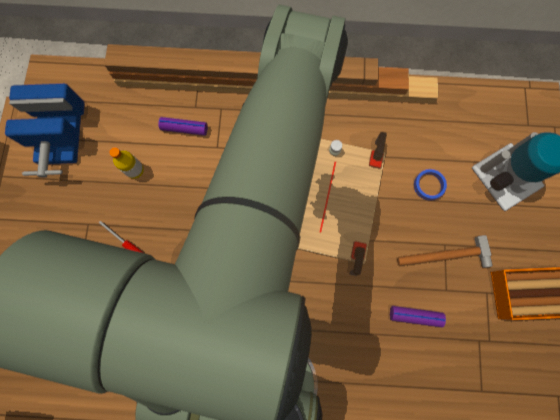

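The wrist view shows the dowel at columns 215–348, rows 175–212, the red line near row 269, partly hidden by the fingers, and the black line near row 117. I'll cross-check the offsets from this view.

```bash
cat > w.py <<'E'
from rel import *
def wrist(fn=None,z=.058):
    f=grab('wrist',fn); I=f['img'].astype(int); r,g,b=I[...,0],I[...,1],I[...,2]
    red=(r-g>90)&(r-b>90); red[:60]=0
    n_,l,s_,_=cv2.connectedComponentsWithStats(red.astype(np.uint8)); 
    m=np.zeros_like(red)
    for i in range(1,n_):
        if s_[i,4]>40 and s_[i,2]>3*s_[i,3]: m|=l==i
    c,dd=fit(f,m,.018,'red wrist')
    st_=(b-r>40)&(b>90)
    if st_.sum()>20:
        c2,d2=fit(f,big(st_),z,'stripe wrist')
        nn=np.array([-dd[1],dd[0]]); print('across from red mm',((c2-c)@nn*1000).round(1),'rel ang',np.degrees(np.arctan2(d2[1],d2[0])-np.arctan2(dd[1],dd[0])).round(2))
    return f
E
python3 - <<'E'
from w import *
wrist()
E
```

```text
red wrist 474 mid [ 0.5381 -0.1281] cent [ 0.541  -0.1285] ang -9.85 len 0.1549 wid 0.0055
stripe wrist 582 mid [ 0.5529 -0.0302] cent [ 0.5524 -0.03  ] ang -10.44 len 0.135 wid 0.0051
across from red mm 98.9 rel ang -0.59
```

play_rows --increments "0.06 0.001 0 0.03 0 0 0.36;0.06 0 0 0.035 0 0 0;0.06 0 0 0.035 0 0 0;0.06 0 0 0.03 0 0 0;0.06 0 0 0.02 0 0 0;0.06 0 0 0.01 0 0 0;0.06 0 0 0 0 0 0;0.06 0 0 0 0 0 0"

```text
time_s: 3.02
tcp_pos: [0.5565, -0.0235, 0.0906]
tcp_rot: [-3.129, 0.278, 0.0]
contact_force: [0.0, -0.3, 0.2]
grip_width: 0.0597
```

```bash
python3 - <<'E'
from w import *
st(); f=grab('wrist','w3.png'); grab('side','s3.png')
E
```

```text
t 3.02 pos [ 0.5565 -0.0235  0.0906] along/across mm [ 13.1 106.2] F [ 0.04 -0.31  0.24] grip 0.0597
```

View pics/w3.png

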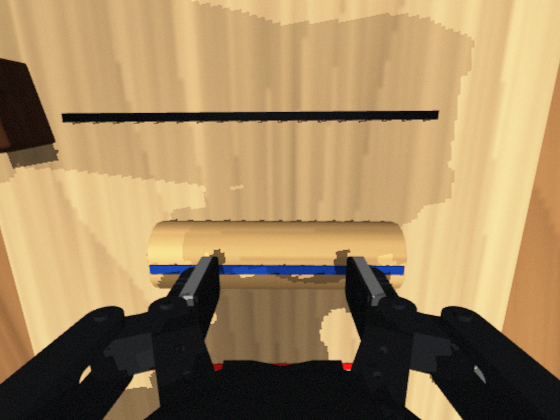

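View pics/s3.png

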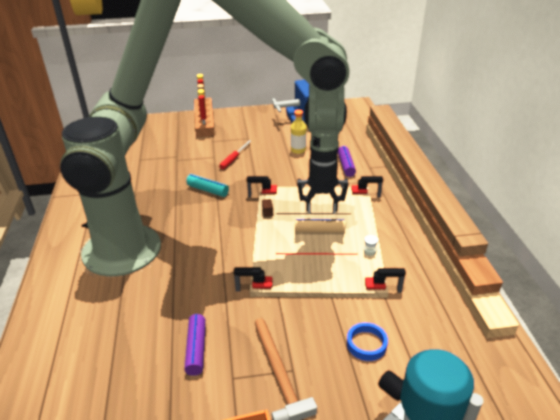

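The fingertips are just above the dowel, centred on it. Creeping down until I feel contact.

play_rows --increments "0.06 0 0 0.004 0 0 0;0.06 0 0 0.003 0 0 0;0.06 0 0 0.002 0 0 0;0.06 0 0 0 0 0 0;0.06 0 0 0 0 0 0"

```text
time_s: 3.53
tcp_pos: [0.5562, -0.0234, 0.0813]
tcp_rot: [-3.129, 0.276, 0.0]
contact_force: [-0.3, -0.8, 0.4]
grip_width: 0.0601
```

play_rows --increments "0.06 0 0 0.002 0 0 0;0.06 0 0 0 0 0 0;0.06 0 0 0 0 0 0"

```text
time_s: 3.78
tcp_pos: [0.5562, -0.0235, 0.0792]
tcp_rot: [-3.129, 0.276, 0.0]
contact_force: [-1.0, -0.3, -0.2]
grip_width: 0.0601
```

play_rows --increments "0.06 0 0 0.001 0 0 0;0.06 0 0 0 0 0 0;0.06 0 0 0 0 0 0"

```text
time_s: 4.03
tcp_pos: [0.5563, -0.0234, 0.0782]
tcp_rot: [-3.129, 0.276, 0.0]
contact_force: [0.2, -0.5, 0.1]
grip_width: 0.0599
```

play_rows --increments "0.06 0 0 0.001 0 0 0;0.06 0 0 0 0 0 0;0.06 0 0 0 0 0 0"

```text
time_s: 4.28
tcp_pos: [0.5563, -0.0235, 0.0772]
tcp_rot: [-3.129, 0.276, 0.0]
contact_force: [-0.8, 1.0, -0.1]
grip_width: 0.0597
```

play_rows --increments "0.06 0 0 0.001 0 0 0;0.06 0 0 0 0 0 0;0.06 0 0 0 0 0 0"

```text
time_s: 4.53
tcp_pos: [0.5563, -0.0235, 0.0762]
tcp_rot: [3.129, -0.276, -0.0]
contact_force: [-0.1, -0.1, -0.6]
grip_width: 0.0598
```

play_rows --increments "0.06 0 0 0.001 0 0 0;0.06 0 0 0 0 0 0;0.06 0 0 0 0 0 0"

```text
time_s: 4.78
tcp_pos: [0.5563, -0.0235, 0.0752]
tcp_rot: [-3.129, 0.276, 0.0]
contact_force: [1.0, -0.2, -0.7]
grip_width: 0.0599
```

play_rows --increments "0.06 0 0 0.001 0 0 0;0.06 0 0 0 0 0 0;0.06 0 0 0 0 0 0"

```text
time_s: 5.03
tcp_pos: [0.5563, -0.0235, 0.0742]
tcp_rot: [3.129, -0.276, -0.0]
contact_force: [0.4, 0.3, -1.0]
grip_width: 0.0596
```

play_rows --increments "0.06 0 0 0.001 0 0 0;0.06 0 0 0 0 0 0;0.06 0 0 0 0 0 0"

```text
time_s: 5.28
tcp_pos: [0.5563, -0.0235, 0.0732]
tcp_rot: [3.129, -0.276, -0.0]
contact_force: [0.4, -0.1, 0.5]
grip_width: 0.0599
```

play_rows --increments "0.06 0 0 0.001 0 0 0;0.06 0 0 0 0 0 0;0.06 0 0 0 0 0 0"

```text
time_s: 5.53
tcp_pos: [0.5562, -0.0235, 0.0722]
tcp_rot: [-3.129, 0.276, 0.0]
contact_force: [-0.3, -0.3, 0.3]
grip_width: 0.0599
```

```bash
python3 - <<'E'
from w import *
st(); f=grab('side','s4.png'); cv2.imwrite('pics/s4c.png',cv2.resize(cv2.cvtColor(f['img'][170:270,250:390],cv2.COLOR_RGB2BGR),None,fx=5,fy=5,interpolation=cv2.INTER_CUBIC))
E
```

```text
t 5.53 pos [ 0.5562 -0.0235  0.0722] along/across mm [ 12.8 106.2] F [-0.25 -0.32  0.31] grip 0.0599
```

View pics/s4c.png

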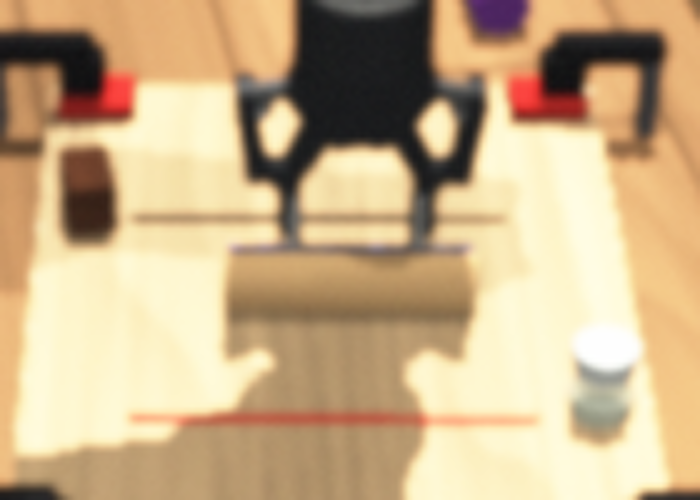

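play_rows --increments "0.06 0 0 0.001 0 0 0;0.06 0 0 0 0 0 0;0.06 0 0 0 0 0 0"

```text
time_s: 5.83
tcp_pos: [0.5564, -0.0235, 0.0718]
tcp_rot: [3.129, -0.276, 0.001]
contact_force: [-1.6, 0.2, 4.2]
grip_width: 0.0602
```

play_rows --increments "0.06 0 0 0.001 0 0 0;0.06 0 0 0 0 0 0;0.06 0 0 0 0 0 0"

```text
time_s: 6.08
tcp_pos: [0.5565, -0.0235, 0.0717]
tcp_rot: [3.129, -0.276, 0.001]
contact_force: [-2.7, 0.9, 13.4]
grip_width: 0.0598
```

Contact is at TCP z ≈ 0.072, with a stiffness of about 10 N/mm. I'll ease to about 5 N and try a short roll.

play_rows --increments "0.06 0 0 -0.0008 0 0 0;0.06 0 0 0 0 0 0;0.06 0 0.002 0 0 0 0;0.06 0 0.003 0 0 0 0;0.06 0 0.003 0 0 0 0;0.06 0 0.002 0 0 0 0;0.06 0 0 0 0 0 0;0.06 0 0 0 0 0 0"

```text
time_s: 6.75
tcp_pos: [0.5547, -0.0335, 0.0718]
tcp_rot: [3.129, -0.276, 0.001]
contact_force: [-2.9, 0.2, 8.8]
grip_width: 0.06
```

```bash
python3 - <<'E'
from w import *
st(); f=grab('wrist','w5.png');grab('side','s5.png')
E
```

```text
t 6.75 pos [ 0.5547 -0.0335  0.0718] along/across mm [12.9 96. ] F [-2.91  0.17  8.76] grip 0.06
```

View pics/w5.png

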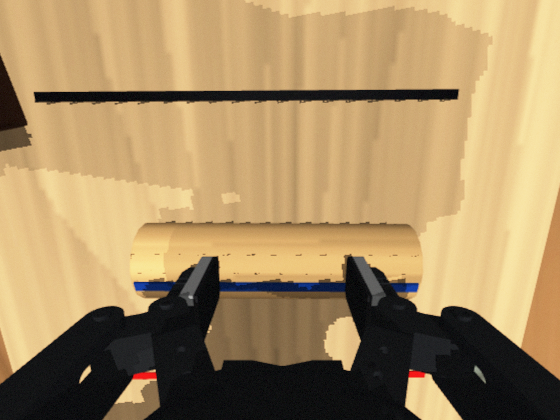

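play_rows --increments "0.06 0 0.002 -0.0003 0 0 0;0.06 0 0.004 0 0 0 0;0.06 0 0.004 0 0 0 0;0.06 0 0.004 0 0 0 0;0.06 0 0.004 0 0 0 0;0.06 0 0.003 0 0 0 0;0.06 0 0 0 0 0 0;0.06 0 0 0 0 0 0"

```text
time_s: 7.52
tcp_pos: [0.5509, -0.0544, 0.0717]
tcp_rot: [3.129, -0.276, 0.0]
contact_force: [-2.0, 0.2, 6.8]
grip_width: 0.0598
```

play_rows --increments "0.06 0 0 -0.004 0 0 0;0.06 0 0 -0.004 0 0 0;0.06 0 -0.008 0 0 0 0;0.06 0 -0.008 0 0 0 0;0.06 0 0 0 0 0 0"

```text
time_s: 7.93
tcp_pos: [0.5538, -0.0366, 0.0793]
tcp_rot: [-3.129, 0.273, 0.0]
contact_force: [0.7, 0.0, -0.4]
grip_width: 0.0602
```

```bash
python3 - <<'E'
from w import *
st(); f=grab('wrist','w6.png');f=grab('side'); cv2.imwrite('pics/s6c.png',cv2.resize(cv2.cvtColor(f['img'][170:310,240:400],cv2.COLOR_RGB2BGR),None,fx=4,fy=4,interpolation=cv2.INTER_CUBIC))
E
```

```text
t 7.93 pos [ 0.5538 -0.0366  0.0793] along/across mm [12.6 92.9] F [ 0.72  0.03 -0.37] grip 0.0602
```

View pics/w6.png

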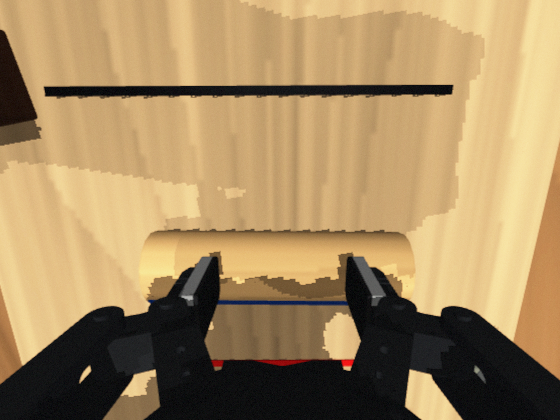

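View pics/s6c.png

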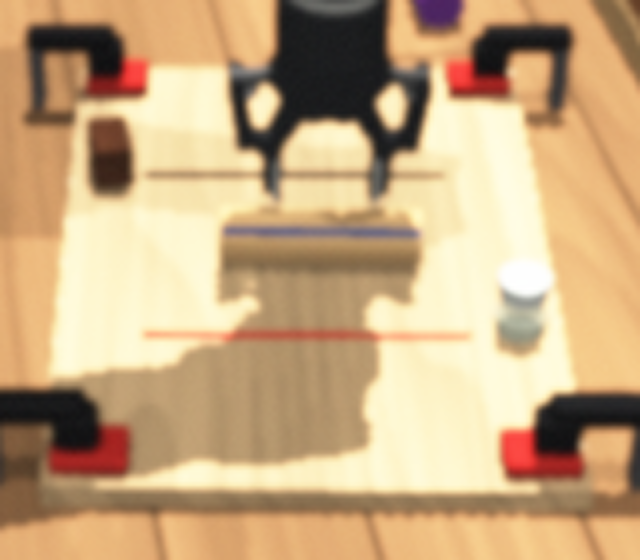

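The stripe moved from the top to the front face, so the dowel rolled roughly as expected. Second stroke: go down, hold and check before pushing.

play_rows --increments "0.06 0 0 0.004 0 0 0;0.06 0 0 0.003 0 0 0;0.06 0 0 0.001 0 0 0;0.06 0 0 0 0 0 0;0.06 0 0 0 0 0 0"

```text
time_s: 8.45
tcp_pos: [0.5537, -0.0384, 0.0718]
tcp_rot: [3.129, -0.276, 0.0]
contact_force: [-1.6, 0.9, 6.8]
grip_width: 0.06
```

play_rows --increments "0.06 0 0.002 0 0 0 0;0.06 0 0.004 0 0 0 0;0.06 0 0.004 0 0 0 0;0.06 0 0.004 0 0 0 0;0.06 0 0.004 0 0 0 0;0.06 0 0.004 0 0 0 0;0.06 0 0.004 0 0 0 0;0.06 0 0.004 0 0 0 0;0.06 0 0.002 0 0 0 0;0.06 0 0 0 0 0 0;0.06 0 0 0 0 0 0"

```text
time_s: 9.37
tcp_pos: [0.5479, -0.0703, 0.0717]
tcp_rot: [3.129, -0.277, -0.0]
contact_force: [-1.7, -0.1, 7.1]
grip_width: 0.06
```

play_rows --increments "0.06 0 0 -0.004 0 0 0;0.06 0 0 -0.016 0 0 0;0.06 0 -0.02 -0.03 0 0 0;0.06 0 -0.02 -0.03 0 0 0;0.06 0 -0.02 -0.03 0 0 0;0.06 0 -0.01 -0.02 0 0 0;0.06 0 0 0 0 0 0;0.06 0 0 0 0 0 0;0.06 0 0 0 0 0 0"

```text
time_s: 10.12
tcp_pos: [0.5597, -0.001, 0.2005]
tcp_rot: [3.129, -0.276, -0.002]
contact_force: [0.5, -0.2, 0.1]
grip_width: 0.06
```

```bash
python3 - <<'E'
from w import *
st(); f=grab('wrist','w7.png')
E
```

```text
t 10.12 pos [ 0.5597 -0.001   0.2005] along/across mm [ 12.4 128.9] F [ 0.53 -0.19  0.1 ] grip 0.06
```

View pics/w7.png

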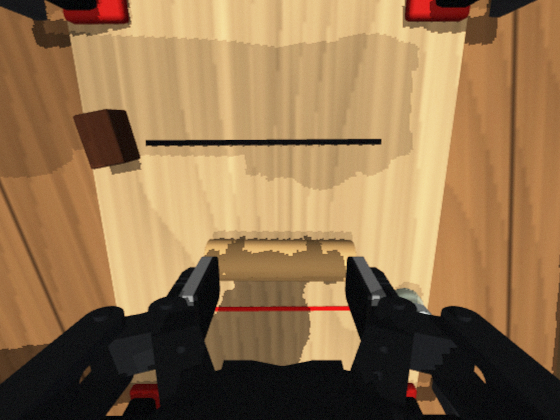

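The dowel spans rows ~240–281 at the centre columns and the red line is at row 309. I'll get the axis position from the two silhouette rays.

```bash
cat > ax.py <<'E'
from w import *
def axis(f,u,v1,v2):
    # bisector of the silhouette rays, in plane across dowel, met with z=.038
    P=[ray(f,u,v,.038) for v in (v1,v2)]
    M=R.from_rotvec(np.ravel(f['rvec'])).as_matrix(); c=-M.T@np.ravel(f['tvec'])
    d3=np.r_[d,0]; out=[]
    for p in P:
        w=p-c; w-=d3*(w@d3); out.append(w/np.linalg.norm(w))
    b=out[0]+out[1]; h=np.arccos(out[0]@out[1])/2
    b/=np.linalg.norm(b); k=(.038-c[2])/b[2]; rad=k*np.sin(h)
    q=c+b*k; return (q[:2]-red)@n*1000, rad*2000
E
python3 - <<'E'
from ax import *
f=grab('wrist'); I=f['img'].astype(int)
for u in (230,280,335): print(u,[(v,*I[v,u]) for v in list(range(228,246))+list(range(270,290))])
for u in (225,280,345):
    rr=[v for v in range(295,320) if I[v,u,0]-I[v,u,1]>90]; print(u,rr,al(ray(f,u,np.mean(rr),.018)))
print(axis(f,280,240,281.5))
E
```

```text
230 [(228, np.int64(239), np.int64(209), np.int64(148)), (229, np.int64(240), np.int64(212), np.int64(150)), (230, np.int64(235), np.int64(203), np.int64(145)), (231, np.int64(216), np.int64(180), np.int64(125)), (232, np.int64(219), np.int64(182), np.int64(127)), (233, np.int64(217), np.int64(180), np.int64(125)), (234, np.int64(217), np.int64(180), np.int64(124)), (235, np.int64(218), np.int64(179), np.int64(125)), (236, np.int64(217), np.int64(181), np.int64(125)), (237, np.int64(218), np.int64(181), np.int64(125)), (238, np.int64(193), np.int64(157), np.int64(108)), (239, np.int64(98), np.int64(79), np.int64(50)), (240, np.int64(116), np.int64(88), np.int64(52)), (241, np.int64(129), np.int64(99), np.int64(59)), (242, np.int64(138), np.int64(103), np.int64(63)), (243, np.int64(138), np.int64(106), np.int64(64)), (244, np.int64(111), np.int64(85), np.int64(49)), (245, np.int64(116), np.int64(88), np.int64(51)), (270, np.int64(164), np.int64(127), np.int64(75)), (271, np.int64(157), np.int64(118), np.int64(71)), (272, np.int64(153), np.int64(115), np.int64(71)), (273, np.int64(149)
[... 4232 characters left out ...]
4)), (280, np.int64(129), np.int64(98), np.int64(58)), (281, np.int64(144), np.int64(115), np.int64(74)), (282, np.int64(184), np.int64(150), np.int64(102)), (283, np.int64(201), np.int64(164), np.int64(115)), (284, np.int64(228), np.int64(194), np.int64(137)), (285, np.int64(227), np.int64(191), np.int64(135)), (286, np.int64(228), np.int64(190), np.int64(133)), (287, np.int64(228), np.int64(193), np.int64(134)), (288, np.int64(227), np.int64(190), np.int64(131)), (289, np.int64(227), np.int64(189), np.int64(132))]
225 [307, 308, 309, 310] [-51.    0.4]
280 [307, 308, 309, 310] [8.9 0. ]
345 [306, 307, 308, 309, 310] [79.7  0.2]
(np.float64(66.3838720842461), np.float64(39.770742829140374))
```

The axis is 66.4 mm from red (predicted 66.9) and the measured diameter is 39.8 mm. The dowel is rolling as expected. Third stroke, with a slight turn (-1.2° about tool z) to remove the 0.6° skew.

play_rows --increments "0.06 0 0.018 0.03 0 0 0;0.06 0 0.018 0.03 0 0 0;0.06 0 0.0184 0.03 0 0 0;0.06 0 0 0.03 0 0 0;0.06 0 0 0.006 0 0 0;0.06 0 0 0.002 0 0 0;0.06 0 0 0.0015 0 0 0;0.06 0 0 0.0004 0 0 0;0.06 0 0 0 0 0 0;0.06 0 0 0 0 0 0"

```text
time_s: 11.05
tcp_pos: [0.5488, -0.0542, 0.0718]
tcp_rot: [-3.129, 0.276, 0.006]
contact_force: [-5.5, 0.7, 9.8]
grip_width: 0.0599
```

```bash
python3 -c "
from w import *
st()"
```

```text
t 11.05 pos [ 0.5488 -0.0542  0.0718] along/across mm [10.6 74.7] F [-5.55  0.75  9.77] grip 0.0599
```

play_rows --increments "0.06 0 0 -0.002 0 0 0;0.06 0 0 -0.001 0 0 0;0.06 0 0 0 0 0 0;0.06 0 0 0 0 0 0"

```text
time_s: 11.38
tcp_pos: [0.5509, -0.0545, 0.0743]
tcp_rot: [-3.129, 0.276, 0.0]
contact_force: [-0.5, -0.4, 0.0]
grip_width: 0.06
```

```bash
python3 -c "
from w import *
s,M=st();goto(s['tcp_pos'])"
```

```text
t 11.38 pos [ 0.5509 -0.0545  0.0743] along/across mm [12.7 74.7] F [-0.48 -0.38  0.  ] grip 0.06
t 11.38 pos [ 0.5509 -0.0545  0.0743] along/across mm [12.7 74.7] F [-0.48 -0.38  0.  ] grip 0.06
0 turn tool deg [-0.    0.01 -0.36] q6 1.51
180 turn tool deg [1.0000e-02 1.0000e-02 1.7964e+02] q6 1.51
shift in current tool mm [0. 0. 0.]
[[ 0.985 -0.175 -0.   ]
 [-0.175 -0.985  0.   ]
 [-0.    -0.    -1.   ]]
```

play_rows --increments "0.06 0 0 0.0015 0 0 0;0.06 0 0 0.001 0 0 0;0.06 0 0 0.0004 0 0 0;0.06 0 0 0 0 0 0;0.06 0 0 0 0 0 0"

```text
time_s: 11.8
tcp_pos: [0.5508, -0.0545, 0.0719]
tcp_rot: [3.129, -0.276, 0.0]
contact_force: [-1.3, 0.2, 5.4]
grip_width: 0.06
```

play_rows --increments "0.06 0 0.002 0 0 0 0;0.06 0 0.004 0 0 0 -0.2;0.06 0 0.004 0 0 0 -0.2;0.06 0 0.004 0 0 0 -0.2;0.06 0 0.004 0 0 0 -0.2;0.06 0 0.004 0 0 0 -0.2;0.06 0 0.004 0 0 0 -0.2;0.06 0 0.004 0 0 0 0;0.06 0 0.002 0 0 0 0;0.06 0 0 0 0 0 0;0.06 0 0 0 0 0 0"

```text
time_s: 12.72
tcp_pos: [0.5457, -0.0862, 0.0717]
tcp_rot: [3.132, -0.243, 0.001]
contact_force: [-1.1, -0.1, 4.2]
grip_width: 0.0603
```

play_rows --increments "0.06 0 0 -0.004 0 0 0;0.06 0 0 -0.004 0 0 0;0.06 0 -0.006 0 0 0 0.3;0.06 0 -0.006 0 0 0 0.3;0.06 0 -0.004 0 0 0 0.2;0.06 0 0 0.004 0 0 0;0.06 0 0 0 0 0 0;0.06 0 0 0.002 0 0 0;0.06 0 0 0.0015 0 0 0;0.06 0 0 0.0005 0 0 0;0.06 0 0 0 0 0 0;0.06 0 0 0 0 0 0"

```text
time_s: 13.72
tcp_pos: [0.548, -0.0704, 0.0719]
tcp_rot: [3.13, -0.265, -0.0]
contact_force: [-0.0, 1.0, 5.4]
grip_width: 0.0599
```

```bash
python3 -c "
from w import *
st();grab('side','s8.png');grab('wrist','w8.png')"
```

```text
t 13.72 pos [ 0.548  -0.0704  0.0719] along/across mm [12.6 58.6] F [-0.03  1.04  5.37] grip 0.0599
```

View pics/w8.png

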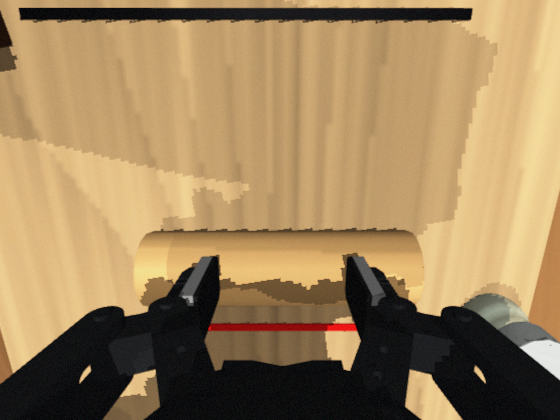

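play_rows --increments "0.06 0 0.002 0 0 0 0;0.06 0 0.004 0 0 0 0;0.06 0 0.004 0 0 0 0;0.06 0 0.004 0 0 0 0;0.06 0 0.004 0 0 0 0;0.06 0 0.004 0 0 0 0;0.06 0 0.004 0 0 0 0;0.06 0 0.004 0 0 0 0;0.06 0 0.002 0 0 0 0;0.06 0 0 0 0 0 0;0.06 0 0 0 0 0 0"

```text
time_s: 14.73
tcp_pos: [0.5427, -0.1019, 0.0716]
tcp_rot: [3.13, -0.265, 0.0]
contact_force: [-1.1, -0.0, 4.6]
grip_width: 0.0599
```

play_rows --increments "0.06 0 0 -0.004 0 0 0;0.06 0 0 -0.016 0 0 0;0.06 0 -0.025 -0.03 0 0 0;0.06 0 -0.025 -0.03 0 0 0;0.06 0 -0.025 -0.03 0 0 0;0.06 0 -0.025 -0.02 0 0 0;0.06 0 0 0 0 0 0;0.06 0 0 0 0 0 0;0.06 0 0 0 0 0 0"

```text
time_s: 15.48
tcp_pos: [0.5589, -0.0031, 0.2007]
tcp_rot: [3.13, -0.264, -0.002]
contact_force: [0.4, 0.0, -0.6]
grip_width: 0.0602
```

```bash
python3 - <<'E'
from ax import *
st(); f=grab('wrist','w9.png'); I=f['img'].astype(int)
for u in (230,280,335): print(u,[(v,int(I[v,u,0]),int(I[v,u,2])) for v in range(225,300)])
E
```

```text
t 15.48 pos [ 0.5589 -0.0031  0.2007] along/across mm [ 12.  126.7] F [ 0.44  0.   -0.58] grip 0.0602
230 [(225, 239, 147), (226, 240, 149), (227, 240, 149), (228, 239, 151), (229, 240, 151), (230, 239, 148), (231, 239, 150), (232, 240, 152), (233, 240, 149), (234, 240, 151), (235, 240, 150), (236, 240, 153), (237, 241, 152), (238, 240, 152), (239, 240, 151), (240, 240, 152), (241, 241, 152), (242, 241, 153), (243, 240, 150), (244, 241, 153), (245, 235, 142), (246, 218, 126), (247, 217, 123), (248, 202, 115), (249, 144, 79), (250, 148, 83), (251, 148, 81), (252, 144, 79), (253, 145, 79), (254, 143, 79), (255, 145, 81), (256, 146, 81), (257, 135, 73), (258, 104, 58), (259, 102, 55), (260, 100, 54), (261, 104, 57), (262, 101, 56), (263, 102, 58), (264, 105, 58), (265, 102, 56), (266, 89, 47), (267, 78, 34), (268, 81, 37), (269, 93, 44), (270, 95, 45), (271, 97, 45), (272, 101, 47), (273, 105, 49), (274, 108, 50), (275, 111, 53), (276, 113, 54), (277, 121, 59), (278, 125, 60), (279, 132, 61), (280, 136, 61), (281, 142, 67), (282, 144, 63), (283, 145, 64), (284, 147, 69), (285, 144, 66),
[... 1970 characters left out ...]
 (256, 212, 122), (257, 158, 87), (258, 149, 82), (259, 148, 79), (260, 148, 81), (261, 147, 79), (262, 133, 73), (263, 91, 50), (264, 92, 50), (265, 86, 46), (266, 77, 36), (267, 77, 33), (268, 79, 34), (269, 84, 39), (270, 86, 40), (271, 91, 41), (272, 98, 45), (273, 102, 48), (274, 100, 48), (275, 97, 45), (276, 99, 45), (277, 101, 46), (278, 113, 53), (279, 120, 55), (280, 125, 60), (281, 130, 60), (282, 137, 65), (283, 142, 70), (284, 143, 65), (285, 147, 69), (286, 145, 65), (287, 150, 69), (288, 148, 67), (289, 149, 69), (290, 146, 67), (291, 145, 65), (292, 178, 84), (293, 229, 115), (294, 240, 129), (295, 237, 124), (296, 235, 123), (297, 244, 136), (298, 244, 136), (299, 244, 136)]
```

View pics/w9.png

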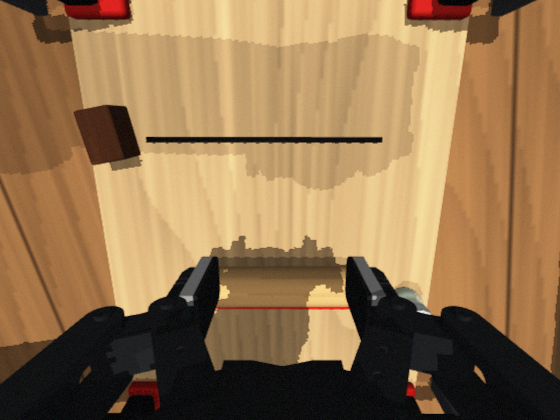

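```bash
cat >> ax.py <<'E'
def axis1(f,u,v):
    # far-side (+n) silhouette ray; axis at z=.038, 20 mm below the ray on the -n side
    M=R.from_rotvec(np.ravel(f['rvec'])).as_matrix(); c=-M.T@np.ravel(f['tvec']); p=ray(f,u,v,.038)
    w=p-c; wn=w[:2]@n; s=np.hypot(wn,w[2]); return (p[:2]-red)@n*1000-20*s/abs(w[2])
E
python3 - <<'E'
from ax import *
f=grab('wrist')
for u,v in ((230,266.2),(280,266.3),(335,265.6)): print(axis1(f,u,v))
f['img'];
E
```

```text
35.51941079962356
35.425430711018016
36.21669265362863
```

Axis ≈ 35 mm from red and parallel to it. Fifth stroke.

play_rows --increments "0.06 0 0.0278 0.03 0 0 0;0.06 0 0.0278 0.03 0 0 0;0.06 0 0.0278 0.03 0 0 0;0.06 0 0 0.03 0 0 0;0.06 0 0 0.004 0 0 0;0.06 0 0 0.002 0 0 0;0.06 0 0 0 0 0 0;0.06 0 0 0 0 0 0;0.06 0 0 0.002 0 0 0;0.06 0 0 0.0015 0 0 0;0.06 0 0 0.0005 0 0 0;0.06 0 0 0 0 0 0"

```text
time_s: 16.58
tcp_pos: [0.5457, -0.0851, 0.072]
tcp_rot: [3.13, -0.264, 0.001]
contact_force: [-0.8, -0.4, 1.1]
grip_width: 0.0599
```

```bash
python3 -c "
from w import *
st()"
```

```text
t 16.58 pos [ 0.5457 -0.0851  0.072 ] along/across mm [12.8 43.7] F [-0.83 -0.39  1.06] grip 0.0599
```

play_rows --increments "0.06 0 0 0.0003 0 0 0;0.06 0 0 0 0 0 0;0.06 0 0 0 0 0 0"

```text
time_s: 16.83
tcp_pos: [0.5457, -0.0854, 0.0718]
tcp_rot: [3.13, -0.265, 0.001]
contact_force: [-1.6, 0.1, 5.9]
grip_width: 0.0601
```

play_rows --increments "0.06 0 0.002 0 0 0 0;0.06 0 0.004 0 0 0 0;0.06 0 0.004 0 0 0 0;0.06 0 0.004 0 0 0 0;0.06 0 0.004 0 0 0 0;0.06 0 0.004 0 0 0 0;0.06 0 0.004 0 0 0 0;0.06 0 0.004 0 0 0 0;0.06 0 0.002 0 0 0 0;0.06 0 0 0 0 0 0;0.06 0 0 0 0 0 0"

```text
time_s: 17.75
tcp_pos: [0.5404, -0.1171, 0.0716]
tcp_rot: [3.13, -0.265, 0.001]
contact_force: [-0.0, -0.5, 5.5]
grip_width: 0.0601
```

play_rows --increments "0.06 0 0 -0.004 0 0 0;0.06 0 0 -0.004 0 0 0;0.06 0 -0.006 0 0 0 0;0.06 0 -0.006 0 0 0 0;0.06 0 -0.004 0 0 0 0;0.06 0 0 0.004 0 0 0;0.06 0 0 0 0 0 0;0.06 0 0 0.002 0 0 0;0.06 0 0 0.0015 0 0 0;0.06 0 0 0.0005 0 0 0;0.06 0 0 0 0 0 0;0.06 0 0 0 0 0 0"

```text
time_s: 18.75
tcp_pos: [0.5427, -0.1014, 0.0718]
tcp_rot: [3.13, -0.265, 0.0]
contact_force: [-2.4, 0.4, 5.9]
grip_width: 0.0599
```

```bash
python3 -c "
from ax import *
st()
f=grab('side','s10.png');f=grab('wrist','w10.png')"
```

```text
t 18.75 pos [ 0.5427 -0.1014  0.0718] along/across mm [12.6 27.1] F [-2.43  0.36  5.88] grip 0.0599
```

View pics/w10.png

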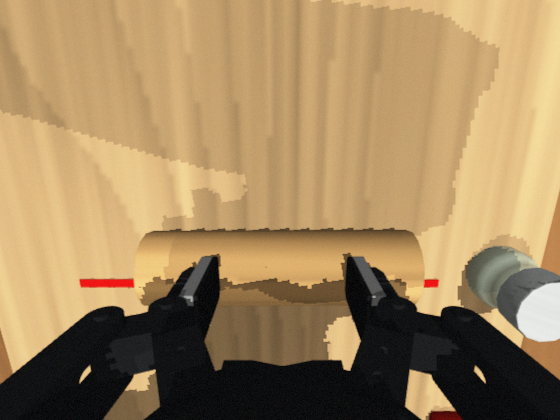

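```bash
python3 - <<'E'
from ax import *
f=grab('top')
print(al(ray(f,190+513/3.5,110+118/3.5,.063)))
f=grab('wrist'); I=f['img'].astype(int)
print(axis1(f,280,230))
for u in (230,280,335): print(u,[(v,int(I[v,u,0])) for v in range(224,238)])
E
```

```text
[145.5   8.5]
20.768815466814917
230 [(224, 198), (225, 197), (226, 195), (227, 198), (228, 197), (229, 188), (230, 147), (231, 95), (232, 115), (233, 123), (234, 135), (235, 138), (236, 145), (237, 153)]
280 [(224, 192), (225, 190), (226, 192), (227, 190), (228, 168), (229, 87), (230, 83), (231, 94), (232, 109), (233, 121), (234, 124), (235, 128), (236, 139), (237, 146)]
335 [(224, 200), (225, 196), (226, 199), (227, 201), (228, 197), (229, 179), (230, 97), (231, 96), (232, 108), (233, 111), (234, 119), (235, 128), (236, 135), (237, 142)]
```

play_rows --increments "0.06 0 0.002 0 0 0 0;0.06 0 0.004 0 0 0 0;0.06 0 0.004 0 0 0 0;0.06 0 0.004 0 0 0 0;0.06 0 0.004 0 0 0 0;0.06 0 0.004 0 0 0 0;0.06 0 0.004 0 0 0 0;0.06 0 0.004 0 0 0 0;0.06 0 0.002 0 0 0 0;0.06 0 0 0 0 0 0;0.06 0 0 0 0 0 0"

```text
time_s: 19.87
tcp_pos: [0.5375, -0.133, 0.0716]
tcp_rot: [3.13, -0.265, 0.0]
contact_force: [-1.8, 0.0, 4.5]
grip_width: 0.0599
```

play_rows --increments "0.06 0 0 -0.004 0 0 0;0.06 0 0 -0.016 0 0 0;0.06 0 -0.02 -0.03 0 0 0;0.06 0 -0.035 -0.02 0 0 0;0.06 0 -0.035 -0.02 0 0 0;0.06 0 -0.035 -0.02 0 0 0;0.06 0 -0.035 -0.02 0 0 0;0.06 0 0 0 0 0 0;0.06 0 0 0 0 0 0;0.06 0 0 0 0 0 0"

```text
time_s: 20.7
tcp_pos: [0.5639, 0.0251, 0.2007]
tcp_rot: [3.13, -0.264, -0.001]
contact_force: [0.0, 0.2, -0.5]
grip_width: 0.0598
```

```bash
python3 -c "
from ax import *
st()
f=grab('side','s11.png');cv2.imwrite('pics/s11c.png',cv2.resize(cv2.cvtColor(f['img'][170:310,240:400],cv2.COLOR_RGB2BGR),None,fx=4,fy=4,interpolation=cv2.INTER_CUBIC));f=grab('wrist','w11.png')"
```

```text
t 20.7 pos [0.5639 0.0251 0.2007] along/across mm [ 12.2 155.4] F [ 0.    0.24 -0.55] grip 0.0598
```

View pics/w11.png

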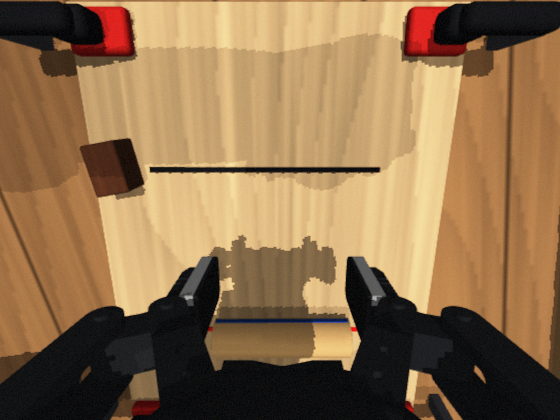

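View pics/s11c.png

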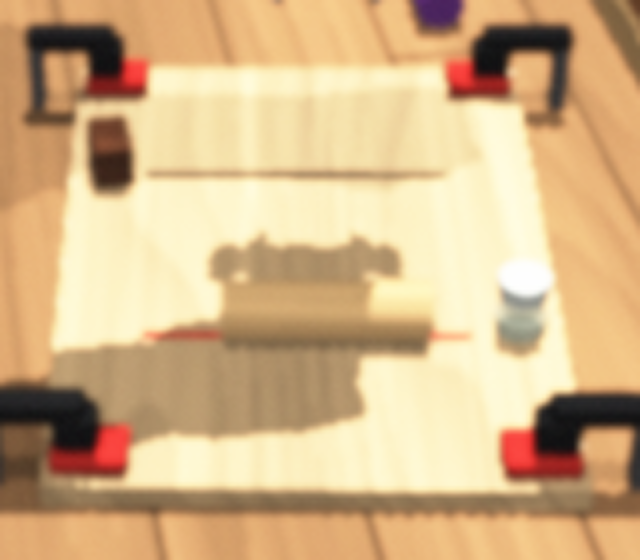

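The dowel is nearly on the line, but the fingers partly hide it. I'll raise the hand above the red line for a clear view.

play_rows --increments "0.06 0 0.025 -0.01 0 0 0;0.06 0 0.035 -0.01 0 0 0;0.06 0 0.035 -0.01 0 0 0;0.06 0 0.035 -0.01 0 0 0;0.06 0 0.025 -0.01 0 0 0;0.06 0 0 0 0 0 0;0.06 0 0 0 0 0 0;0.06 0 0 0 0 0 0"

```text
time_s: 21.47
tcp_pos: [0.5375, -0.1282, 0.2503]
tcp_rot: [-3.129, 0.268, 0.003]
contact_force: [0.5, 0.6, -0.8]
grip_width: 0.0596
```

```bash
python3 - <<'E'
from ax import *
st(); f=grab('wrist','w12.png'); I=f['img'].astype(int)
E
```

```text
t 21.47 pos [ 0.5375 -0.1282  0.2503] along/across mm [12.  -0.2] F [ 0.48  0.56 -0.76] grip 0.0596
```

View pics/w12.png

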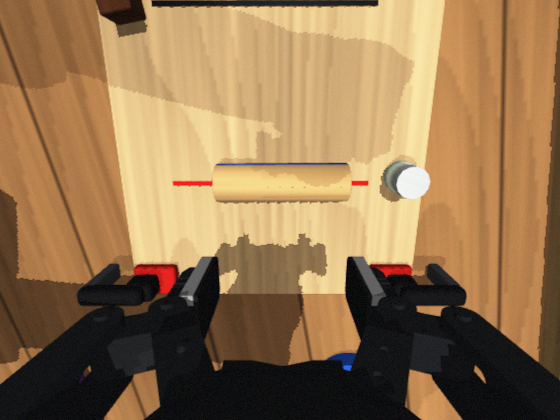

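Now there's a clear view: the dowel spans columns 213–352 and rows 163–202, with the red ends visible at row 183. I'll measure accurately, taking the red line from its visible ends.

```bash
cat > fin.py <<'E'
from ax import *
f=grab('wrist'); I=f['img'].astype(int); r,g,b=I[...,0],I[...,1],I[...,2]
m=(r-g>90)&(r-b>90)
def reds(u0,u1): 
    v,u=np.nonzero(m[160:215,u0:u1]); return np.array([u.mean()+u0,v.mean()+160])
A=reds(160,211);B=reds(355,375); print('red px',A.round(2),B.round(2),'across mm',al(ray(f,*A,.018)),al(ray(f,*B,.018)))
G=cv2.GaussianBlur(cv2.cvtColor(f['img'],cv2.COLOR_RGB2LAB),(5,1),0).astype(float)
res=[]
for u in range(222,345,8):
    D=np.linalg.norm(np.diff(G[:,u],axis=0),axis=1)
    v1=150+np.argmax(D[150:172]); v2=192+np.argmax(D[192:212]); rr=axis(f,u,v1+.5,v2+.5); res.append((u,v1,v2,*rr,al(ray(f,u,(v1+v2)/2,.038))[0]))
res=np.array(res); print(res.round(1))
k=np.polyfit(res[:,5],res[:,3],1); print('median across',np.median(res[:,3]).round(2),'slope deg',np.degrees(k[0]).round(2))
E
python3 fin.py
```

```text
red px [191.06 183.86] [361.37 183.94] across mm [-90.7   0. ] [101.5  -0.2]
[[222.  163.  202.    4.8  41.3 -51.8]
 [230.  163.  202.    4.8  41.3 -43.3]
 [238.  163.  203.    4.3  42.4 -34.8]
 [246.  163.  203.    4.3  42.4 -26.3]
 [254.  163.  202.    4.8  41.3 -17.7]
 [262.  163.  202.    4.8  41.3  -9.2]
 [270.  163.  203.    4.2  42.3  -0.7]
 [278.  163.  203.    4.2  42.3   7.8]
 [286.  163.  202.    4.8  41.3  16.3]
 [294.  163.  202.    4.8  41.3  24.8]
 [302.  163.  203.    4.2  42.3  33.3]
 [310.  163.  202.    4.8  41.3  41.8]
 [318.  163.  202.    4.8  41.3  50.3]
 [326.  163.  202.    4.8  41.3  58.8]
 [334.  163.  203.    4.2  42.3  67.4]
 [342.  163.  201.    5.3  40.2  75.8]]
median across 4.76 slope deg 0.08
```

The axis reads 4.8 mm short of the line, parallel to within 0.1°. One more 9.6 mm fingertip stroke.

play_rows --increments "0.06 0 -0.0082 0.03 0 0 0;0.06 0 0 0.035 0 0 0;0.06 0 0 0.035 0 0 0;0.06 0 0 0.035 0 0 0;0.06 0 0 0.025 0 0 0;0.06 0 0 0.012 0 0 0;0.06 0 0 0.003 0 0 0;0.06 0 0 0 0 0 0;0.06 0 0 0 0 0 0;0.06 0 0 0 0 0 0"

```text
time_s: 22.4
tcp_pos: [0.5408, -0.1197, 0.0775]
tcp_rot: [3.13, -0.264, 0.004]
contact_force: [-0.7, 0.5, 0.5]
grip_width: 0.0603
```

play_rows --increments "0.06 0 0 0.002 0 0 0;0.06 0 0 0.001 0 0 0;0.06 0 0 0.0008 0 0 0;0.06 0 0 0 0 0 0;0.06 0 0 0 0 0 0"

```text
time_s: 22.82
tcp_pos: [0.5397, -0.1197, 0.0726]
tcp_rot: [3.13, -0.265, 0.0]
contact_force: [0.4, 0.3, 0.7]
grip_width: 0.0603
```

```bash
python3 -c "
from w import *
st()"
```

```text
t 22.82 pos [ 0.5397 -0.1197  0.0726] along/across mm [12.7  8.5] F [0.41 0.32 0.74] grip 0.0603
```

play_rows --increments "0.06 0 0 0.0008 0 0 0;0.06 0 0 0.0005 0 0 0;0.06 0 0 0 0 0 0;0.06 0 0 0 0 0 0"

```text
time_s: 23.15
tcp_pos: [0.5398, -0.1198, 0.0718]
tcp_rot: [3.13, -0.265, 0.001]
contact_force: [-1.6, -0.1, 5.6]
grip_width: 0.0601
```

play_rows --increments "0.06 0 0.001 0 0 0 0;0.06 0 0.002 0 0 0 0;0.06 0 0.0025 0 0 0 0;0.06 0 0.0025 0 0 0 0;0.06 0 0.0016 0 0 0 0;0.06 0 0 0 0 0 0;0.06 0 0 0 0 0 0;0.06 0 0 0 0 0 0"

```text
time_s: 23.82
tcp_pos: [0.5382, -0.1294, 0.0718]
tcp_rot: [3.13, -0.265, 0.001]
contact_force: [-1.7, 0.7, 6.1]
grip_width: 0.0599
```

play_rows --increments "0.06 0 0 -0.003 0 0 0;0.06 0 0 -0.012 0 0 0;0.06 0 0 -0.03 0 0 0;0.06 0 0 -0.035 0 0 0;0.06 0 0 -0.035 0 0 0;0.06 0 0 -0.035 0 0 0;0.06 0 0 -0.029 0 0 0;0.06 0 0 0 0 0 0;0.06 0 0 0 0 0 0;0.06 0 0 0 0 0 0"

```text
time_s: 24.65
tcp_pos: [0.5377, -0.1289, 0.2496]
tcp_rot: [-3.13, 0.265, 0.001]
contact_force: [0.7, 0.3, -0.6]
grip_width: 0.0601
```

```bash
python3 fin.py; python3 -c "
from w import *
st();grab('wrist','w13.png');f=grab('side');cv2.imwrite('pics/s13c.png',cv2.resize(cv2.cvtColor(f['img'][170:310,240:400],cv2.COLOR_RGB2BGR),None,fx=4,fy=4,interpolation=cv2.INTER_CUBIC))"
```

```text
red px [191. 182.] [361.31 182.  ] across mm [-89.7   0.7] [101.8   0.7]
[[ 2.22e+02  1.67e+02  2.05e+02 -3.00e-01  4.03e+01 -5.13e+01]
 [ 2.30e+02  1.67e+02  2.05e+02 -3.00e-01  4.03e+01 -4.27e+01]
 [ 2.38e+02  1.67e+02  2.05e+02 -3.00e-01  4.03e+01 -3.42e+01]
 [ 2.46e+02  1.67e+02  2.05e+02 -3.00e-01  4.03e+01 -2.57e+01]
 [ 2.54e+02  1.67e+02  2.06e+02 -9.00e-01  4.14e+01 -1.72e+01]
 [ 2.62e+02  1.67e+02  2.05e+02 -4.00e-01  4.03e+01 -8.70e+00]
 [ 2.70e+02  1.67e+02  2.05e+02 -4.00e-01  4.03e+01 -1.00e-01]
 [ 2.78e+02  1.67e+02  2.05e+02 -4.00e-01  4.03e+01  8.40e+00]
 [ 2.86e+02  1.67e+02  2.05e+02 -4.00e-01  4.03e+01  1.69e+01]
 [ 2.94e+02  1.67e+02  2.05e+02 -4.00e-01  4.03e+01  2.54e+01]
 [ 3.02e+02  1.67e+02  2.05e+02 -4.00e-01  4.03e+01  3.39e+01]
 [ 3.10e+02  1.67e+02  2.05e+02 -4.00e-01  4.03e+01  4.25e+01]
 [ 3.18e+02  1.67e+02  2.06e+02 -9.00e-01  4.14e+01  5.10e+01]
 [ 3.26e+02  1.67e+02  2.05e+02 -4.00e-01  4.03e+01  5.95e+01]
 [ 3.34e+02  1.67e+02  2.05e+02 -4.00e-01  4.03e+01  6.80e+01]
 [ 3.42e+02  1.67e+02  2.05e+02 -4.00e-01  4.03e+01  7.65e+01]]
median across -0.36 slope deg -0.03
t 24.7 pos [ 0.5372 -0.1288  0.2489] along/across mm [11.8 -0.8] F [ 0.16  0.06 -0.74] grip 0.0602
```

View pics/w13.png

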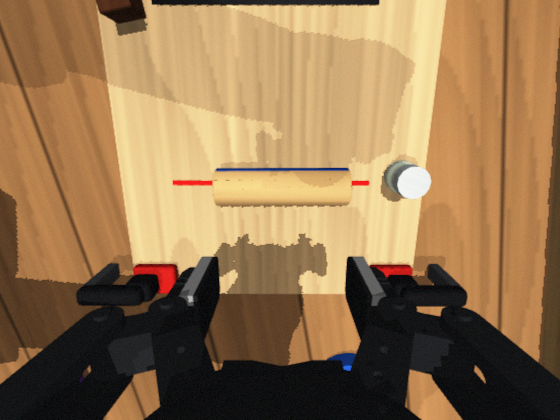

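View pics/s13c.png

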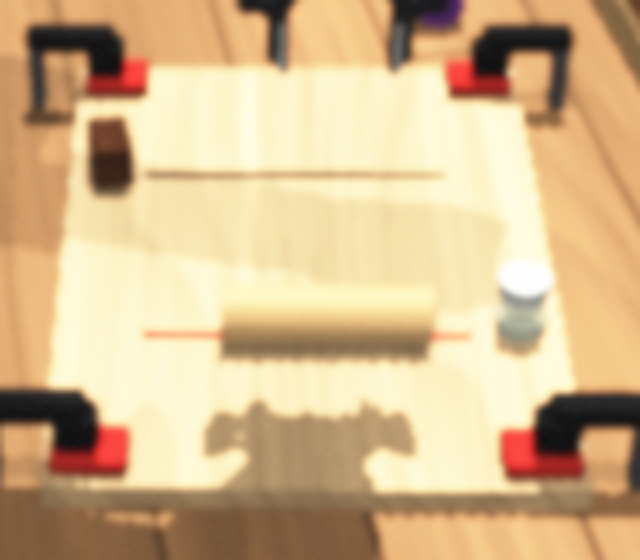

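play_rows --increments "0.06 0 0 -0.001 0 0 0;0.06 0 0 0 0 0 0;0.06 0 0 0 0 0 0;0.06 0 0 0 0 0 0;0.06 0 0 0 0 0 0"

```text
time_s: 25.22
tcp_pos: [0.538, -0.1291, 0.2511]
tcp_rot: [-3.13, 0.265, 0.0]
contact_force: [0.5, -0.3, -0.6]
grip_width: 0.0604
```

```bash
sed -i 's/print(res.round(1))/print(res[:3].round(1))/' fin.py; python3 fin.py; python3 - <<'E'
from ax import *
f=grab('side'); I=f['img'].astype(int)
# side view: dowel edges vs red ends
r,g=I[...,0],I[...,1]
for u0,u1 in ((277,293),(349,356)):
    v,u=np.nonzero((r-g>45)[248:260,u0:u1]); p=ray(f,u.mean()+u0,v.mean()+248,.018); print('red side',u.mean()+u0,v.mean()+248,al(p))
for u in (305,320,335): print(u,[(v,*map(int,I[v,u])) for v in list(range(237,246))+list(range(253,263))])
E
```

```text
red px [191.1  181.99] [360.81 182.  ] across mm [-89.5   0.4] [102.1   0.3]
[[222.  167.  205.   -0.7  40.5 -51. ]
 [230.  167.  205.   -0.7  40.5 -42.5]
 [238.  167.  205.   -0.7  40.5 -33.9]]
median across -0.75 slope deg 0.43
red side 285.1 253.2 [-84.9   0.6]
red side 351.45454545454544 253.63636363636363 [92.   0.5]
305 [(237, 251, 236, 186), (238, 253, 241, 195), (239, 253, 243, 198), (240, 254, 244, 199), (241, 254, 246, 199), (242, 255, 248, 200), (243, 255, 248, 199), (244, 255, 247, 196), (245, 254, 244, 189), (253, 170, 135, 91), (254, 157, 125, 84), (255, 145, 116, 78), (256, 134, 109, 77), (257, 137, 113, 81), (258, 156, 128, 92), (259, 189, 156, 112), (260, 228, 194, 142), (261, 248, 229, 175), (262, 253, 241, 195)]
320 [(237, 243, 221, 166), (238, 243, 221, 167), (239, 246, 227, 171), (240, 251, 234, 179), (241, 253, 242, 188), (242, 254, 246, 196), (243, 255, 248, 199), (244, 255, 248, 197), (245, 254, 245, 190), (253, 170, 136, 91), (254, 157, 124, 84), (255, 143, 113, 77), (256, 133, 108, 77), (257, 131, 108, 77), (258, 152, 124, 90), (259, 187, 154, 111), (260, 229, 196, 145), (261, 247, 229, 176), (262, 251, 237, 189)]
335 [(237, 247, 228, 174), (238, 247, 227, 174), (239, 247, 228, 173), (240, 249, 230, 173), (241, 252, 236, 179), (242, 254, 244, 188), (243, 255, 247, 196), (244, 255, 248, 197), (245, 254, 245, 191), (253, 173, 137, 92), (254, 156, 123, 83), (255, 147, 118, 80), (256, 141, 114, 80), (257, 145, 119, 86), (258, 167, 137, 99), (259, 206, 172, 126), (260, 241, 217, 163), (261, 253, 241, 195), (262, 254, 247, 210)]
```

```bash
python3 -c "
from h import *
print(order.hand_in())"
```

```text
the job is handed in; nothing more can be done
None
```

I rolled the dowel about 99 mm onto the red line with seven light fingertip strokes on its top, lifting and resetting the fingers between strokes. I handed the job in at about 25 s. The dowel was never gripped or lifted, and the hand was clear above it at hand-in.

**Last checks**
- **Across the line:** the final wrist view puts the dowel's axis about 1 mm past the line's centre. My edge measurement is only good to about 0.5 mm, and dead reckoning from fingertip travel disagreed with the camera by up to 2 mm. I went by the camera.
- **Angle:** the fits gave -0.03° and 0.4° relative to the line. That is within the pixel noise.
- **Along the line:** the dowel's middle sits about 12 mm from the line's middle, as it did at the start, because rolling doesn't change this. I took "centred along" to mean the axis lying on the line and left it; both ends of the dowel are well inside the line's ends.
- **Other objects:** the jar, offcut and clamps appear in the same places as before in the side view. I did not recheck the bottle, screwdriver, tape roll or mallet at the end.
- **Force:** pressing was mostly 4 to 7 N during strokes and near 9 N on the first. While I was finding contact it briefly reached 13 N, and one slightly off-axis landing reached about 10 N; I lifted and redid that one. All readings were far below the limits, but the first stroke and those two contacts exceeded the suggested 3 to 8 N.

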